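# Line up an unfired incense holder under the bench drill

## Task

Get the incense holder with the red dot ready for drilling: it is dry unfired clay and cracks easily, so grip it lightly (about 20 N, never over 35 N a finger) and set it down softly. Take it from the drying board and lay it flat on the outer part of the drill's aluminium plate, well clear of the spindle, with the red dot towards the bit, and let go; then take it again by its tail end, slide it in under the drill without lifting it until the bit points inside the red dot, and let go. Do not touch the bit or bump the drill, and leave everything else where it is.

Things in the scene. Friction and masses are not known exactly. Their poses are not given: they have to be found in the camera images.
- holder: incense-stick holder to be drilled: flat buff clay bar with half-round ends, 200 long, 42 wide, 18 high, about 240 g, a darker groove shown on top, a red dot near one end. Origin: centre of its underside; x runs along it to the end with the dot, z up. Cracks above 70 N from the fingers (both added up, so 35 N each) or a 50 N push from what it lies on
- mark (a point): centre of the red dot (12 mm across) on the holder's top face: 65 mm from the holder's origin along its x, 18 mm above its underside
- tail (a point): grip point in the holder's tail end, the end without the dot: 68 mm from the origin along -x, 9 mm above the underside, on the centre line; the sides are straight to 79 mm from the origin, the rest is the round end
- drill: green bench drill, fixed. Origin on the work surface below the bit; y points to the column, z up. Flat aluminium plate, top 40 mm above the origin, from y = -290 to +70, x = -80 to +80 mm. A slim spindle (38 thick) hangs over the bit from 86 mm above the plate; the head behind it starts at y = +30; spoked handle out to x = -84, y = +25 to +160, 65 mm above the plate and up
- bit: the drill's chuck and bit, fixed under the head: origin at the bit's tip, z up; the bit is 6 mm thick and 22 mm long, the chuck above it 24 mm thick
- bit_tip (a point): the lower tip of the drill bit, 28 mm above the plate, so 10 mm above the top of a holder lying on the plate
- drying_board: slatted wooden drying board, 260 by 300 mm, top 20 mm above its origin (centre of its underside), fixed; both holders start on it
- drilled_holder: a second holder of the same size and shape, already drilled (small black hole in place of the red dot), on the drying board; same frame; to be left alone
- bowl: dark brown bowl, 116 mm across, 65 mm high, to be left alone; origin: centre of its underside
- tin: dark grey tea tin with a red label, 68 mm across, 104 mm high, to be left alone; origin: centre of its underside
- jar: amber glass jar with a wooden cap, 52 mm across, 90 mm high, to be left alone; origin: centre of its underside
- hammer: small hammer, 200 mm long, lying on the table, to be left alone
- brush: brush with a wooden handle, 170 mm long, lying on the table, to be left alone
There are look-alikes about, which are no part of the job. Leave any yellow look-alike of the holder alone.

How it is judged:
By the outcome, as a careful person would: the job done as asked, in the order asked, and still so for the second after the job is handed in, with the robot touching nothing.
It also fails if it takes over 59 s, if anything falls off the work surface, if the arm or the gripper's body presses on something with over 40 N, if the wrist force passes 120 N, or if a joint passes its speed limit or range.

## Robot

A 6-joint arm with a two-finger parallel gripper is mounted at the origin on the work surface. World frame = base frame: x ahead of the robot, y to its left, z up, the work surface at z = 0. Lengths are in mm, angles in rad, forces in N, time in s.
With the tool pointing down it reaches from about 400 to 825 mm from the base axis. Payload 7 kg.
Tool frame: the origin (TCP) lies at the very end of the fingers, on their centre line; the grasp point (between the pads) lies 19 mm behind it; z points along the fingers, y is the line along which they close (so a half turn about z gives the same grasp; the last joint's range is limited). The gripper opens to 88 mm and grips with 3 to 60 N. Pads are 19 mm wide; open, the fingers measure 130 mm over their backs; the gripper's body (78 mm by 193 mm) begins 47 mm behind the grasp point.
Start: joints at [0.288, 0.359, 0.012, 0, -1.224, -0.288], TCP at [674.978, -0.019, 226.561] pointing down, gripper open.
Joint ranges: [-3.07, 3.07], [-1.43, 2.12], [-1.02, 1.25], [-3.03, 1.67], [-3.05, -0], [-3.03, 3.03]. Speed limits (rad/s): [2.39, 2.39, 3.01, 3.14, 3.14, 3.14].

## Interface

Orientations are given as a unit quaternion [x, y, z, w].
In Python, from plant import bot gives the robot as it stands. Calls block until the motion is done:
- bot.move_ptp(position, orientation): joint-space move of the TCP to a pose.
- bot.line_to(position, velocity=150, ori=None): straight line of the TCP; ori=None keeps the orientation; velocity is the mean speed in mm/s.
- bot.move_joints(angles): joint-space move.
- bot.move_gripper(opening, force=None): finger opening in mm; force is the grip in N (None keeps the last); returns when the fingers have stopped.
- bot.pause(seconds).
- bot.solve_ik(position, orientation): joint angles nearest the present ones, or None.
- bot.read_state(): the state.
- bot.camera(name): name is "scene" or "side" or "wrist"; returns the picture (384x512x3 uint8, red, green, blue); there is no depth.
- bot.get_calibration(name): a dict with "fx", "fy", "cx", "cy" (pixels), "view" (4x4, takes a point from world to camera coordinates); the wrist camera has in their place "T_tool_cam" (4x4, takes a point from camera to tool coordinates, whose origin is the TCP and whose axes are the flange's). Camera axes: x right, y up, looking along -z (the intrinsics and any distortion apply to the point x, -y, -z); pixel columns grow to the right and rows downward; lengths in mm; the calibration is good to about 2 mm. A picture is of the moment at which its call begins: read the wrist's pose just before it. get_calibration takes no time and is no camera call.
A pose or a line that the arm cannot do raises bot.Unreachable and nothing moves.
- bot.close_job(): hands the job in; it is judged then, once.
The state is a dict: "t": time; "joint_pos": joint angles; "qvel": joint speeds; "tau": joint torques, N m; "tcp_pos": TCP position; "eef_rot": TCP orientation; "contact_force": force on the tool from outside, world axes, zero at the start; "moment": the same for the moment, N m; "width": finger opening in mm; "finger_force": force on a finger pad.
Only numpy, scipy, OpenCV 4.12 (cv2) and the standard library are available. Lean on these libraries where they do the work, as an engineer would, in place of code of your own. Each camera call takes 0.05 s, during which the arm holds its last target. There are 200 camera calls.

## Working session

There is one attempt and no reset: what is moved stays moved. The work goes in short steps, each a Python script; the robot and the scene stay as the last script left them, time stands still between calls to the robot, and variables do not carry over. Pictures are saved under pics/ and viewed, at most 10 in all, crops included, and the job is handed in when it is done.

```bash
ls; mkdir -p pics; python3 - <<'E'
from plant import bot
import cv2,numpy as np
np.set_printoptions(precision=4,suppress=True)
for n in ["scene","side"]:
    im=bot.camera(n); cv2.imwrite(f"pics/{n}0.png",im[:,:,::-1]); print(n,bot.get_calibration(n))
print(bot.get_calibration("wrist"))
im=bot.camera("wrist"); cv2.imwrite("pics/wrist0.png",im[:,:,::-1])
print(bot.read_state())
E
```

```text
pics
scene {'fx': 360.09356220700823, 'fy': 360.09356220700823, 'cx': 258.98588268882327, 'cy': 192.4014707651627, 'view': array([[   -0.4014,     0.9158,    -0.0145,   277.1464],
       [   -0.6336,    -0.2662,     0.7265,   245.9252],
       [    0.6614,     0.3008,     0.687 , -1563.7499],
       [    0.    ,     0.    ,     0.    ,     1.    ]])}
side {'fx': 494.3634429772331, 'fy': 494.3634429772331, 'cx': 258.41367963018894, 'cy': 193.03789677164102, 'view': array([[    0.9514,    -0.3078,     0.0084,  -509.1949],
       [    0.2291,     0.7257,     0.6488,  -102.3877],
       [   -0.2058,    -0.6154,     0.7609, -1327.073 ],
       [    0.    ,     0.    ,     0.    ,     1.    ]])}
{'fx': 299.2920801455146, 'fy': 299.2920801455146, 'cx': 257.3752562102697, 'cy': 187.9809441779568, 'T_tool_cam': array([[  -0.0005,    0.957 ,    0.2901,   79.1529],
       [   1.    ,    0.0004,    0.0003,   -0.7436],
       [   0.0001,    0.2901,   -0.957 , -158.3217],
       [   0.    ,    0.    ,    0.    ,    1.    ]])}
{'t': 0.15, 'joint_pos': array([ 0.2881,  0.3592,  0.0113, -0.0002, -1.2241, -0.2881]), 'qvel': array([-0.0005, -0.0041,  0.0035,  0.0017,  0.0019, -0.0004]), 'tau': array([  0.0001, -58.3275,  29.329 ,   7.0012,   0.0088,  -0.0001]), 'tcp_pos': array([674.6255,  -0.0257, 225.8432]), 'eef_rot': array([-0.7071,  0.7071,  0.0004, -0.0005]), 'contact_force': array([-0.1955,  0.741 , -0.1495]), 'moment': array([-0.0437, -0.0153,  0.0134]), 'finger_force': 0.0, 'width': 87.97193110737985}
```

View pics/scene0.png

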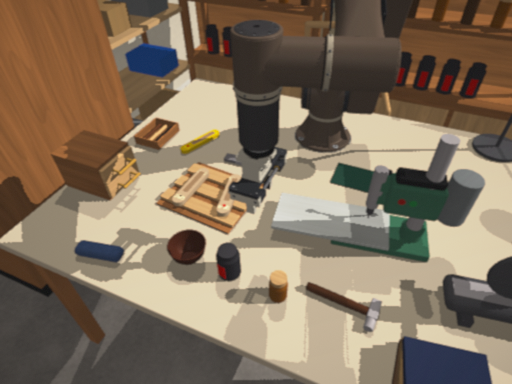

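View pics/side0.png

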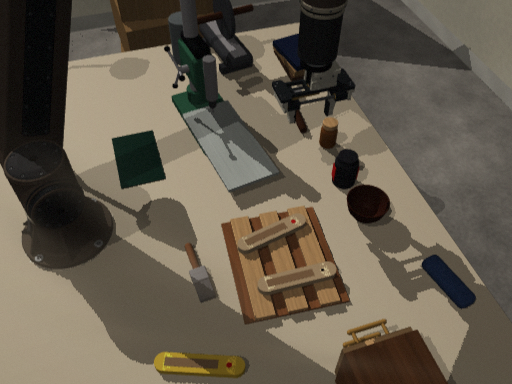

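View pics/wrist0.png

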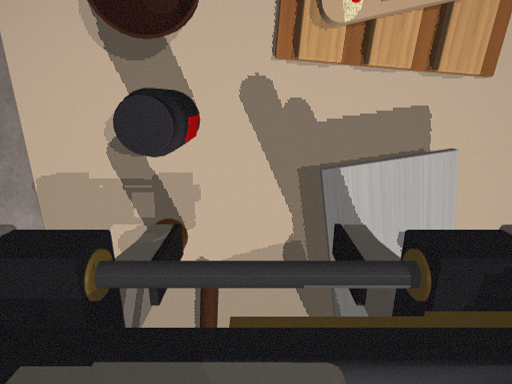

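Scene: holders on the drying board near (190,185) and (224,210), with the drill plate from (280,215) to (385,240). Side candidates for the holder:
- buff bar with a red dot at (293,221)
- drilled bar with a black hole at (322,268)
- yellow bar with a red dot at (228,364)

I choose the buff bar at (293,221) and will check it in a close crop.

```bash
cat > h.py <<'E'
from plant import bot
import cv2,numpy as np
from scipy.spatial.transform import Rotation as R
np.set_printoptions(precision=2,suppress=True)
def cam(n,st=None):
    """K, world->cv-camera 4x4"""
    c=bot.get_calibration(n)
    if n=="wrist":
        T=np.eye(4);T[:3,:3]=R.from_quat(st["eef_rot"]).as_matrix();T[:3,3]=st["tcp_pos"]
        V=np.linalg.inv(T@c["T_tool_cam"])
    else: V=np.array(c["view"])
    K=np.array([[c["fx"],0,c["cx"]],[0,c["fy"],c["cy"]],[0,0,1]])
    return K,np.diag([1,-1,-1,1.])@V
def ray(C,p):
    K,V=C; d=V[:3,:3].T@np.linalg.solve(K,[p[0],p[1],1.]); return -V[:3,:3].T@V[:3,3],d/np.linalg.norm(d)
def onz(C,p,z):
    o,d=ray(C,p); return o+d*(z-o[2])/d[2]
def tri(*cp):
    """least squares of rays; returns point, max miss"""
    A=np.zeros((3,3));b=np.zeros(3);rs=[ray(C,p) for C,p in cp]
    for o,d in rs: M=np.eye(3)-np.outer(d,d);A+=M;b+=M@o
    x=np.linalg.solve(A,b); return x,max(np.linalg.norm((np.eye(3)-np.outer(d,d))@(x-o)) for o,d in rs)
def proj(C,X):
    K,V=C; q=K@(V[:3,:3]@X+V[:3,3]); return q[:2]/q[2]
def down(yaw):
    """tool z down, tool y (closing line) at angle yaw in world"""
    y=np.array([np.cos(yaw),np.sin(yaw),0]);z=np.array([0,0,-1.]);return R.from_matrix(np.c_[np.cross(y,z),y,z]).as_quat()
def reds(im):
    h=cv2.cvtColor(im,cv2.COLOR_RGB2HSV); m=((h[...,0]<8)|(h[...,0]>172))&(h[...,1]>170)&(h[...,2]>90)
    n,_,s,c=cv2.connectedComponentsWithStats(m.astype(np.uint8)); return [(c[i],s[i,4]) for i in range(1,n) if s[i,4]>3]
def snap(n,name):
    st=bot.read_state();im=bot.camera(n);cv2.imwrite(f"pics/{name}.png",im[:,:,::-1]);np.save(f"pics/{name}.npy",np.r_[st["tcp_pos"],st["eef_rot"]]);return im,cam(n,st)
def load(n,name):
    v=np.load(f"pics/{name}.npy") if n=="wrist" else None
    return cv2.imread(f"pics/{name}.png")[:,:,::-1].copy(),cam(n,None if v is None else dict(tcp_pos=v[:3],eef_rot=v[3:]))
E
python3 - <<'E'
from h import *
S=cam("side");C=cam("scene")
for z,ps in [(38,[(293,221),(243,243),(322,268)]),(20,[(223,222),(312,207),(347,298),(245,317)]),(40,[(229,188),(279,172),(181,103),(216,100)]),(68,[(212,107)])]:
    for p in ps: print(z,p,onz(S,p,z))
for z,p in[(40,(280,198)),(40,(273,230)),(40,(388,250)),(68,(371,212))]:print('scene',p,onz(C,p,z))
for n in ["side","scene"]: print(n,reds(cv2.imread(f"pics/{n}0.png")[:,:,::-1]))
q=down(0)
print(R.from_quat(bot.read_state()["eef_rot"]).as_matrix())
a=cv2.imread("pics/side0.png")[60:200,150:290];b=cv2.imread("pics/scene0.png")[130:270,330:440]
cv2.imwrite("pics/c1.png",np.hstack([cv2.resize(a,None,fx=3,fy=3),cv2.resize(b,None,fx=3,fy=3)]))
E
```

```text
38 (293, 221) [ 574.08 -176.07   38.  ]
38 (243, 243) [ 427.7  -203.52   38.  ]
38 (322, 268) [ 591.23 -333.35   38.  ]
20 (223, 222) [ 399.56 -110.01   20.  ]
20 (312, 207) [ 646.89 -134.04   20.  ]
20 (347, 298) [ 622.08 -419.02   20.  ]
20 (245, 317) [ 375.47 -391.98   20.  ]
40 (229, 188) [443.67 -15.38  40.  ]
40 (279, 172) [597.02   0.1   40.  ]
40 (181, 103) [393.98 386.41  40.  ]
40 (216, 100) [506.96 367.22  40.  ]
68 (212, 107) [478.78 303.42  68.  ]
scene (280, 198) [471.36 -17.02  40.  ]
scene (273, 230) [613.43  14.75  40.  ]
scene (388, 250) [552.8  356.37  40.  ]
scene (371, 212) [446.06 280.41  68.  ]
side [(array([333.22, 170.5 ]), np.int32(36)), (array([292.8, 221. ]), np.int32(10))]
scene [(array([209.22,  44.35]), np.int32(46)), (array([225.71,  46.9 ]), np.int32(52)), (array([399.94,  75.19]), np.int32(54)), (array([422.48,  78.69]), np.int32(80)), (array([446.55,  82.67]), np.int32(86)), (array([471.63,  86.73]), np.int32(90)), (array([401.  , 201.85]), np.int32(13)), (array([221.75, 271.69]), np.int32(64))]
[[-0. -1. -0.]
 [-1.  0. -0.]
 [ 0.  0. -1.]]
```

View pics/c1.png

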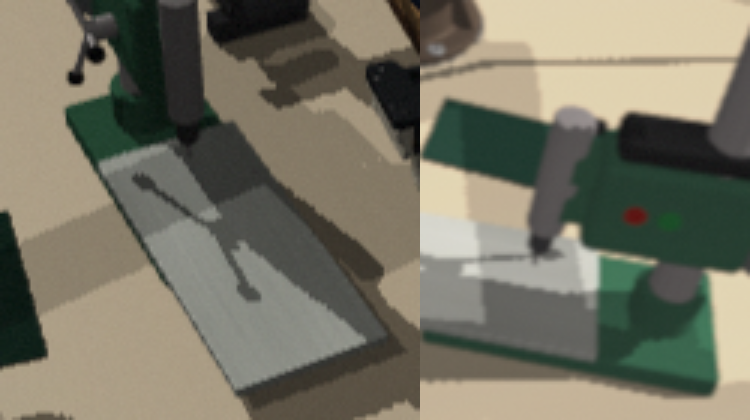

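The crop shows the bit tip at side (212,108) and scene (370,216), with the column towards world +y. Next I'll take wrist views of the plate and the holder.

```bash
python3 - <<'E'
from h import *
print("tip",tri((cam("side"),(212.3,108.3)),(cam("scene"),(370,216))))
q=down(np.pi/2)
for n,p in [("P2",(600,100,200)),("P1",(600,30,200)),("H2",(590,-130,200)),("H1",(590,-205,200))]:
    bot.move_ptp(p,q); bot.pause(0.15); im,C=snap("wrist",n); print(n,bot.read_state()["t"],bot.read_state()["tcp_pos"],reds(im))
I=[cv2.imread(f"pics/{n}.png")[:260] for n in("P2","P1","H2","H1")]
cv2.imwrite("pics/c2.png",cv2.resize(np.vstack([np.hstack(I[:2]),np.hstack(I[2:])]),(800,406),interpolation=cv2.INTER_AREA))
E
```

```text
tip (array([475.61, 281.49,  80.11]), np.float64(0.9677049425466561))
P2 1.9083 [600.11  99.84 199.95] [(array([  2.08, 149.45]), np.int32(49))]
P1 2.4917 [600.12  30.56 199.98] [(array([ 64.3 , 148.77]), np.int32(92)), (array([193.04, 295.38]), np.int32(356))]
H2 3.375 [ 590.26 -128.98  200.  ] [(array([213.11, 157.74]), np.int32(87)), (array([325.25, 299.27]), np.int32(448))]
H1 3.975 [ 590.2  -203.98  200.13] [(array([282.3 , 158.15]), np.int32(87))]
```

View pics/c2.png

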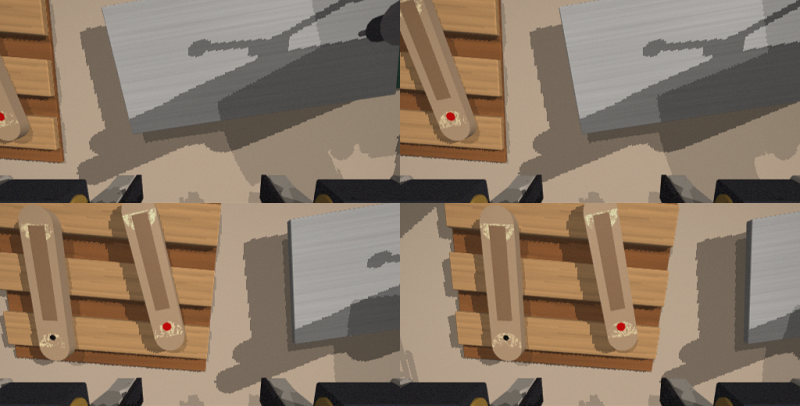

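The red-dot holder shows in wrist view H2 at (213,158), dot towards world +x; the drilled holder beside it has a black hole at (66,173). The plate's outer corners are near P2 (132,10) and (171,170), and the bit is at P2 (465,43). Next: segment the plate and holder, plus one close crop.

```bash
python3 - <<'E'
from h import *
L={}
for n in ("P1","P2"):
    im,C=load("wrist",n); h=cv2.cvtColor(im,cv2.COLOR_RGB2HSV)
    m=((h[...,1]<45)&(h[...,2]>50)).astype(np.uint8); m[215:]=0
    m=cv2.morphologyEx(m,cv2.MORPH_OPEN,np.ones((5,5)))
    k,l,s,_=cv2.connectedComponentsWithStats(m); i=1+np.argmax(s[1:,4]); mm=(l==i)
    # left (outer) edge: first mask col per row; bottom edge: last mask row per col
    rows=np.arange(30,150); le=[(np.argmax(mm[r])-.5,r) for r in rows]
    c0=int(max(x for x,_ in le))+25; cols=np.arange(c0,440); be=[(c,214.5-np.argmax(mm[:215,c][::-1])) for c in cols]
    f=lambda p:cv2.fitLine(np.float32(p),cv2.DIST_HUBER,0,.01,.01).ravel()
    a,b=f(le),f(be); t=np.linalg.solve(np.c_[a[:2],-b[:2]],b[2:]-a[2:]); L[n]=(C,a[2:]+t[0]*a[:2],a,b)
    print(n,"corner px",L[n][1],"bbox",s[i]); 
    cor=onz(C,L[n][1],40); e1=onz(C,a[2:],40)-cor; e2=onz(C,b[2:],40)-cor
    print(cor,"outer edge ang",np.arctan2(-e1[1],-e1[0]),"long edge ang",np.arctan2(e2[1],e2[0]))
print("corner tri",tri(*[(L[n][0],L[n][1]) for n in L]))
A=[load("wrist",n) for n in("H1","H2")]
print("dot tri",tri(*[(C,max(((c,s) for c,s in reds(im) if c[1]<250),key=lambda x:x[1])[0]) for im,C in A]))
a=A[0][0][0:200,225:325];b=load("wrist","P2")[0][0:100,412:512];d=load("wrist","P1")[0][0:100,412:512]
b=cv2.resize(np.vstack([b,d]),None,fx=3,fy=3,interpolation=0)
a=cv2.resize(a,None,fx=3,fy=3,interpolation=0)
cv2.imwrite("pics/c3.png",np.hstack([a,b])[:,:,::-1])
E
```

```text
P1 corner px [232.43 172.05] bbox [  204     0   308   172 44713]
[600.66   2.49  40.  ] outer edge ang 0.15301898316024912 long edge ang 1.7260231519062872
P2 corner px [169.14 171.91] bbox [  131     0   381   172 51713]
[600.45   2.7   40.  ] outer edge ang 0.1529035269822211 long edge ang 1.7246540000914263
corner tri (array([600.78,   2.42,  39.08]), np.float64(0.10209535355719106))
dot tri (array([ 575.42, -177.63,   38.44]), np.float64(0.12553294777802806))
```

View pics/c3.png

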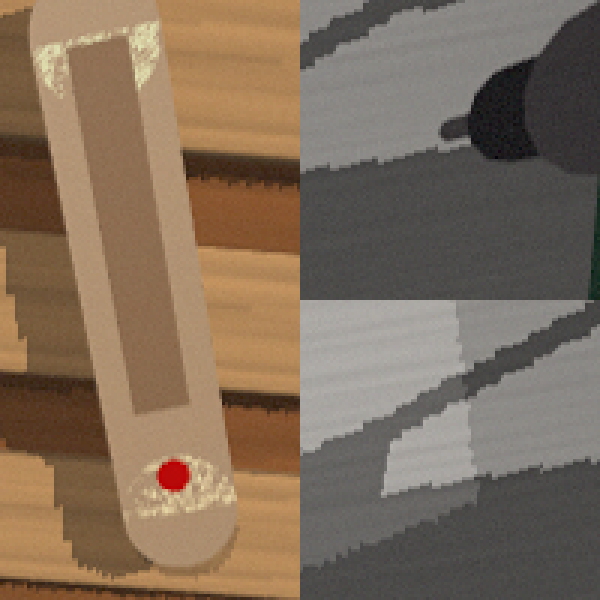

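The close crop confirms the buff holder with the red dot at H1 (282,158), its groove from about (258,14) to (279,136). The bit tip is at P2 (461,43). Measured heights are plate 39.1 and dot 38.4, close to the stated 40 and 38. I'll compute the axes and pick.

```bash
cat >> h.py <<'E'
PHI=1.7248; U=np.array([np.cos(PHI),np.sin(PHI),0]); X=np.array([U[1],-U[0],0])
O=np.array([600.7,2.5,0])-80*X+290*U   # drill origin from plate corner (80,-290)
dr=lambda x,y,z:O+x*X+y*U+np.array([0,0,z])
todr=lambda p:((p-O)@X,(p-O)@U)
E
python3 - <<'E'
from h import *
im,C=load("wrist","H1"); g=lambda x,y:onz(C,(225+x/3,y/3),38)
dot=np.array([575.4,-177.6,38.])
print("drill",O,"tip P2",onz(load("wrist","P2")[1],(461,43.3),68),"proj",proj(load("wrist","P2")[1],dr(0,0,68)))
ang=lambda v:np.arctan2(v[1],v[0])
t,b=g(99,43),g(161.5,409); print("groove",t,b,ang(b-t),"dot-t",ang(dot-t),"edges",ang(g(235,480)-g(160,20)),ang(g(122,480)-g(33,50)))
th=ang(dot-t); d=np.array([np.cos(th),np.sin(th),0]); c=dot-65*d; n=np.array([-d[1],d[0],0])
print("centre",c,"groove ends along",(t-c)@d,(b-c)@d,"edge offs",(g(235,480)-c)@n,(g(160,20)-c)@n,(g(122,480)-c)@n,(g(33,50)-c)@n)
E
```

```text
drill [477.16 276.8    0.  ] tip P2 [476.73 279.19  68.  ] proj [458.2   43.84]
groove [ 436.91 -204.13   38.  ] [ 552.11 -181.86   38.  ] 0.1909977777329586 dot-t 0.1893061452807934 edges 0.2028119175533553 0.2091635937046785
centre [ 511.56 -189.83   38.  ] groove ends along -76.00637601866391 41.32439198497 edge offs 22.098704081043376 20.069296835986737 -18.142422776768953 -20.959603662499486
```

```bash
python3 - <<'E'
from h import *
th=0.192; d=np.array([np.cos(th),np.sin(th),0]); c=np.array([575.4,-177.6,0])-65*d
q=down(th+np.pi/2); Z=lambda z:np.array([0,0,z])
bot.move_gripper(66,20)
bot.move_ptp(c+Z(90),q); bot.line_to(c+Z(24),80); print(bot.read_state()["tcp_pos"],bot.read_state()["contact_force"])
bot.move_gripper(36,20); bot.pause(.2); s=bot.read_state(); print(s["width"],s["finger_force"],s["contact_force"],s["tcp_pos"])
bot.line_to(c+Z(34),30); bot.line_to(c+Z(130),100); s=bot.read_state(); print(s["t"],s["width"],s["finger_force"],s["contact_force"])
E
```

```text
[ 512.04 -190.07   24.42] [-0.04  0.25 -0.22]
41.95263587893132 19.995186030864716 [-0.58  0.8   4.16] [ 511.75 -189.96   24.25]
8.4917 42.14282652587406 19.98767226934433 [-0.81  0.98 -2.9 ]
```

```bash
python3 - <<'E'
from h import *
q=down(PHI+np.pi/2)
p=dr(0,-184,0); Z=lambda z:p+np.array([0,0,z])
bot.line_to(Z(130),120,ori=q); bot.line_to(Z(60),100); bot.line_to(Z(48),30); bot.pause(.2)
f0=bot.read_state()["contact_force"][2]; z=48
while z>41:
    z-=.5; bot.line_to(Z(z),15); bot.pause(.05); s=bot.read_state(); f=s["contact_force"][2]-f0
    if f>2: break
print(z,s["tcp_pos"],f,s["finger_force"],s["width"],s["t"])
bot.move_gripper(50,20); bot.pause(.1)
bot.line_to(Z(75),80); bot.line_to(dr(0,-225,200),120); bot.pause(.15)
im,C=snap("wrist","Q1"); print(bot.read_state()["t"],[(c,s,onz(C,c,58)) for c,s in reds(im)],proj(C,dr(0,-119,58)))
snap("side","side1")
b=cv2.resize(cv2.imread("pics/side1.png")[60:200,150:320],(480,395));cv2.imwrite("pics/c4.png",np.hstack([cv2.resize(im[:,:,::-1],(512,395))[:,:],b])[:,:800] if 0 else cv2.resize(np.hstack([cv2.resize(im[:,:,::-1],(512,395)),b]),(800,318)))
E
```

```text
44.0 [505.48  95.    44.28] 7.216487415074037 19.9880513548851 41.76688075839934 15.0167
17.5333 [(array([26.63, 33.32]), np.int32(1221), array([738.64, -46.49,  58.  ]))] [257.63 267.39]
```

View pics/c4.png

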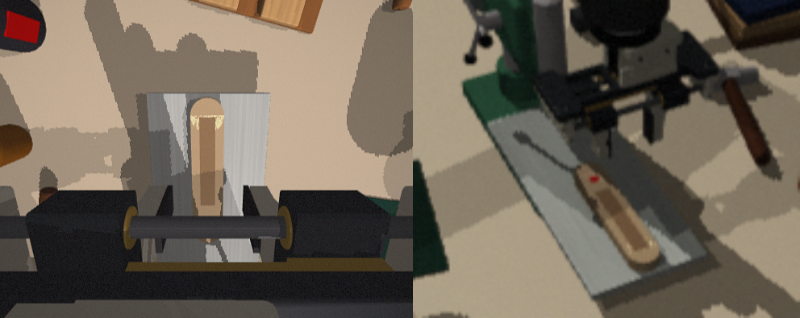

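It lies flat on the outer plate, dot towards the drill, at c4 right (594,178). Next, measure the dot and bit tip together from two wrist views.

```bash
python3 - <<'E'
from h import *
q=down(np.pi/2); D=[]
for n,p in [("P4",(600,70,200)),("P3",(600,112,170))]:
    bot.move_ptp(p,q); bot.pause(.15); im,C=snap("wrist",n)
    c=[c for c,s in reds(im) if c[1]<200 and 200<c[0]<420]; print(n,bot.read_state()["t"],c)
    D.append((C,c[0])); 
    # holder: clay saturation contour -> axis
    h=cv2.cvtColor(im,cv2.COLOR_RGB2HSV); m=((h[...,1]>50)).astype(np.uint8); m[215:]=0
    k,l,s,_=cv2.connectedComponentsWithStats(m); i=l[int(c[0][1])+8,int(c[0][0])]; 
    pts=np.argwhere(l==i)[:,::-1]; w=np.array([onz(C,p,58) for p in pts[::7]]); mu=w.mean(0); e=np.linalg.svd((w-mu)[:,:2],full_matrices=False)[2][0]; e=e*np.sign(e[1])
    pr=(w-mu)[:,:2]@e; print(" area",len(pts),"drill centre",todr(mu+np.r_[e*(pr.max()+pr.min())/2,0]),"len",np.ptp(pr),"yaw",np.arctan2(e[1],e[0]),"dot",todr(onz(C,c[0],58)))
    t=proj(C,dr(0,0,68)); print(" tip proj",t)
    x0,y0=int(t[0])-35,max(0,int(t[1])-35); cr=cv2.resize(im[y0:y0+75,x0:min(512,x0+75)],(375,375),interpolation=0); cv2.imwrite(f"pics/t{n}.png",cr[:,:,::-1]); print(" crop",x0,y0,min(512,x0+75)-x0)
print(tri(*D))
cv2.imwrite("pics/c5.png",np.hstack([cv2.imread("pics/tP4.png"),cv2.imread("pics/tP3.png")]))
E
```

```text
P4 19.2667 [array([352.18,  68.01])]
 area 69231 drill centre (np.float64(54.30812218659924), np.float64(-208.3560850900407)) len 544.5858132339549 yaw 1.421611179478835 dot (np.float64(0.30162158143327683), np.float64(-120.20717353200108))
 tip proj [491.81  44.25]
 crop 456 9 56
P3 19.7917 [array([313.07,  63.98])]
 area 62046 drill centre (np.float64(59.93803610833615), np.float64(-169.3429508265754)) len 488.9272868679217 yaw 1.4262050956570218 dot (np.float64(0.29651385439886274), np.float64(-120.17172822959121))
 tip proj [466.94  37.02]
 crop 431 2 75
(array([495.87, 158.14,  57.73]), np.float64(0.006682066580294104))
```

View pics/c5.png

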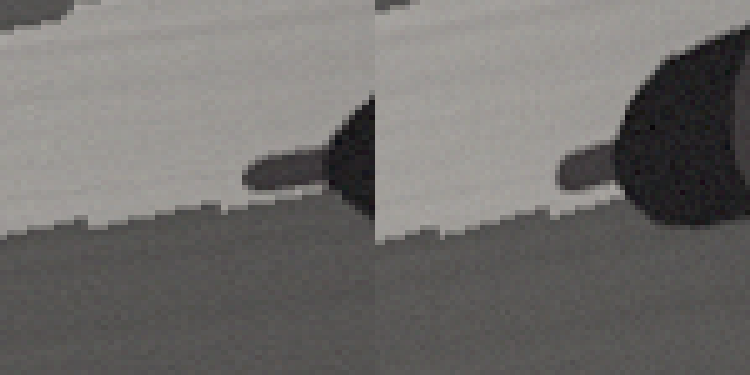

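The bit tip disc is at about (495,44) in P4 and (470,36) in P3. The dot is at drill (0.3,-120.2), height 57.7, as it should be. Now the tail grip and slide.

```bash
python3 - <<'E'
from h import *
A=[(load("wrist","P4")[1],(494.9,44.2)),(load("wrist","P3")[1],(470,36.2))]
T=[todr(onz(C,p,68)) for C,p in A]; print("tip",T,tri(*A))
D=120.2+np.mean([t[1] for t in T]); dx=np.mean([t[0] for t in T])-.3; print("slide",D,dx)
assert 118<D<126 and abs(dx)<3
q=down(PHI+np.pi/2); bot.move_gripper(62,20)
y0=-253.2
bot.move_ptp(dr(.3,y0,110),q); bot.line_to(dr(.3,y0,44),60); bot.pause(.1); s=bot.read_state(); print(s["tcp_pos"],s["contact_force"])
bot.move_gripper(36,20); bot.pause(.2); s=bot.read_state(); print(s["width"],s["finger_force"],s["contact_force"],s["tcp_pos"],s["t"])
for k in np.linspace(0,1,7)[1:]:
    bot.line_to(dr(.3+dx*k,y0+D*k,44),35); s=bot.read_state(); print(s["contact_force"],s["finger_force"],s["tcp_pos"])
    if np.linalg.norm(s["contact_force"])>25: print("STOP");break
bot.pause(.3); s=bot.read_state(); print(s["t"],s["contact_force"],s["finger_force"],todr(s["tcp_pos"]),s["tcp_pos"][2])
E
```

```text
tip [(np.float64(0.3829172220834252), np.float64(2.701076027249646)), (np.float64(-0.22977245143995434), np.float64(2.3548133358273673))] (array([478.12, 274.03,  75.73]), np.float64(0.2014591552853068))
slide 122.7279446815385 -0.22342761467826455
[516.56  26.73  44.41] [-0.67  0.31 -0.13]
42.02948117413019 19.994195058534387 [-0.35 -0.92  2.1 ] [516.33  26.63  44.11] 23.8917
[-1.87  3.22  4.94] 19.996222254121676 [513.16  47.52  44.11]
[-1.18 -1.44  5.63] 19.990261175553314 [509.98  67.31  44.06]
[-0.03 -2.54  4.96] 19.9900034678285 [506.78  87.43  44.07]
[ 0.4  -2.91  5.92] 19.98939374287147 [503.56 107.61  44.08]
[ 1.02 -2.77  5.2 ] 19.98866884619929 [500.34 127.73  44.08]
[-0.26 -4.02  6.84] 19.987920005223714 [497.12 147.85  44.05]
28.5917 [-0.46 -2.44  6.5 ] 19.988453199039213 (np.float64(-0.004444130160806477), np.float64(-130.45029360677543)) 44.086490039647764
```

```bash
python3 - <<'E'
from h import *
bot.move_gripper(62,20); bot.pause(.1)
bot.line_to(dr(0,-135,75),70); bot.line_to(dr(0,-190,170),120)
q=down(np.pi/2)
out=[]
for n,p in [("F4",(600,70,200)),("F3",(600,112,170))]:
    bot.move_ptp(p,q); bot.pause(.15); im,C=snap("wrist",n)
    t=proj(C,dr(0,2.5,68)); c=[(c,s) for c,s in reds(im) if np.hypot(*(c-t))<50]
    print(n,bot.read_state()["t"],[(x,s,todr(onz(C,x,58))) for x,s in c],"tip proj",t)
    x0=min(int(t[0])-35,437);y0=max(0,int(t[1])-35); print(x0,y0)
    out.append(cv2.resize(im[y0:y0+75,x0:x0+75],(375,375),interpolation=0))
s=snap("side","side2")[0]
for a in [(n,reds(i)) for n,i in(("side",s),)]: print(a)
s=cv2.resize(s[70:170,165:305],(525,375),interpolation=cv2.INTER_CUBIC)
c=np.hstack(out+[s])[:,:,::-1]; cv2.imwrite("pics/c6.png",cv2.resize(c,(800,int(375*800/c.shape[1]))))
cv2.imwrite("pics/c6.png",cv2.resize(c,None,fx=800/c.shape[1],fy=800/c.shape[1]))
E
```

```text
F4 32.5917 [(array([486.21,  40.79]), np.int32(14), (np.float64(-4.310744883535303), np.float64(2.007380551636962))), (array([484.71,  46.  ]), np.int32(7), (np.float64(-0.08146769475195116), np.float64(0.9394010786978547))), (array([489.08,  48.67]), np.int32(12), (np.float64(2.818295708003002), np.float64(5.047367794522272))), (array([485.17,  51.33]), np.int32(6), (np.float64(4.564856661539162), np.float64(1.6427289672736451)))] tip proj [494.73  43.96]
437 8
F3 33.1167 [(array([461.27,  39.35]), np.int32(109), (np.float64(0.3153428402351563), np.float64(2.026275285884407)))] tip proj [470.14  36.49]
435 1
('side', [(array([332.67, 172.  ]), np.int32(21))])
```

View pics/c6.png

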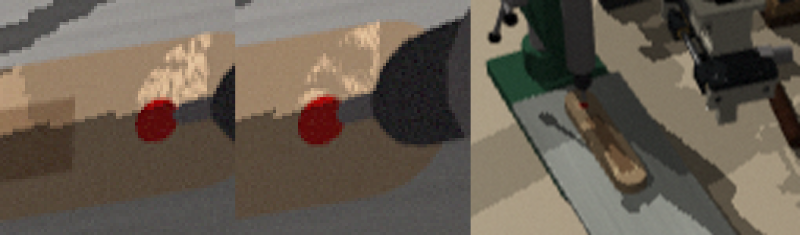

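The dot is at F3 (462,39), with the bit tip over its right rim at (470,36). At tip height that puts the tip within about 1 mm of the dot centre. The holder lies flat, the gripper is clear, and nothing else has moved, so I'm handing in.

```bash
python3 - <<'E'
from plant import bot
print(bot.close_job())
E
```

```text
the job is handed in; nothing more can be done
None
```

The job is handed in with no verdict shown: the red-dot holder was laid on the outer plate, re-gripped by its tail and slid under the drill at 20 N, then released, with the bit measured about 1 mm from the dot's centre (about 2.5 mm going by the plate's edges), at roughly 33 of the 59 s.

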